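# Line up four bench items by height for the inventory photograph

### The job

Line up the white jar lid, the red cap, the red plug and the white jar for the inventory photograph: one centred on each black pad of the white strip, in order of height, with the lowest next to the yellow end bar and the tallest at the far end of the row. Keep each the same way up as it stands now, set it down gently rather than dropping it, and leave the bronze disc where it lies.

Things in the scene. Friction and masses are not known exactly. Their poses are not given: they have to be found in the camera images.
- jar_lid: white ribbed plastic jar lid lying upside down (open side up), 58 mm across, 14 mm high, the lowest of the four; loose. Grip it across its outer rim. Origin: centre of its underside; z up
- cap: plain red plastic cap, 34 mm across, 28 mm high, second lowest; its side is slightly tapered towards the top, so grip it low; loose. Origin: centre of its underside; z up
- plug: orange-red cylindrical plug, 36 mm across, body 40 mm high with three thin steel pins on top (50 mm in all), third in height; loose. Origin: centre of its underside; z up
- jar: white open jar, 52 mm across, 58 mm high, the tallest; loose. Grip it round the body. Origin: centre of its underside; z up
- pad_a: round flat black rubber pad, 64 mm across, 2 mm thick, fixed on the white strip (8 mm thick, 95 x 470 mm, tick marks along one long edge). Origin: centre of its underside, 8 mm above the table; its top is 10 mm above the table. z up; y along the row. The four pads are alike, 95 mm apart in one straight row; the letters say nothing about their order, which differs each time
- pad_b: round flat black rubber pad, 64 mm across, 2 mm thick, fixed on the white strip (8 mm thick, 95 x 470 mm, tick marks along one long edge). Origin: centre of its underside, 8 mm above the table; its top is 10 mm above the table. z up; y along the row. The four pads are alike, 95 mm apart in one straight row; the letters say nothing about their order, which differs each time
- pad_c: round flat black rubber pad, 64 mm across, 2 mm thick, fixed on the white strip (8 mm thick, 95 x 470 mm, tick marks along one long edge). Origin: centre of its underside, 8 mm above the table; its top is 10 mm above the table. z up; y along the row. The four pads are alike, 95 mm apart in one straight row; the letters say nothing about their order, which differs each time
- pad_d: round flat black rubber pad, 64 mm across, 2 mm thick, fixed on the white strip (8 mm thick, 95 x 470 mm, tick marks along one long edge). Origin: centre of its underside, 8 mm above the table; its top is 10 mm above the table. z up; y along the row. The four pads are alike, 95 mm apart in one straight row; the letters say nothing about their order, which differs each time
- yellow_bar: yellow bar, 64 x 18 x 12 mm, fixed across one end of the white strip; its centre lies 69.5 mm from the centre of the nearest pad, on the line of the row. A grey bar of the same shape marks the other end. Which end is yellow differs each time. Origin: centre of its underside
- disc: bronze disc, 47 mm across, 10 mm thick, lying flat among the four items; loose, not part of the job: do not move it. Origin: centre of its underside
Not all that is in view belongs to the job. What is shaped like the plug but green, pink or purple is not meant.

How it is judged:
At the end, for the whole second after the job is handed in: Jar lid, red cap, red plug and jar stand in that order on the four pads, the lid on the pad next to the yellow bar; each within 12 mm of its pad's centre, resting on the pad, the same way up as at the start and upright within 0.1 rad, released and at rest ((horizontal distance between jar_lid and pad_a below 0.012 m or horizontal distance between jar_lid and pad_b below 0.012 m or horizontal distance between jar_lid and pad_c below 0.012 m or horizontal distance between jar_lid and pad_d below 0.012 m) and horizontal distance between jar_lid and yellow_bar between 0.0395 and 0.0995 m and height (world z) of jar_lid between 0.006 and 0.015 m and angle between each of jar_lid, cap, plug, jar's own z axis and vertical below 0.1 rad and linear speed of each of jar_lid, cap, plug, jar below 0.02 m/s and contact force between the fingers and jar_lid below 0.1 N and (horizontal distance between cap and pad_a below 0.012 m or horizontal distance between cap and pad_b below 0.012 m or horizontal distance between cap and pad_c below 0.012 m or horizontal distance between cap and pad_d below 0.012 m) and horizontal distance between cap and yellow_bar between 0.1345 and 0.1945 m and height (world z) of cap between 0.006 and 0.015 m and contact force between the fingers and cap below 0.1 N and (horizontal distance between plug and pad_a below 0.012 m or horizontal distance between plug and pad_b below 0.012 m or horizontal distance between plug and pad_c below 0.012 m or horizontal distance between plug and pad_d below 0.012 m) and horizontal distance between plug and yellow_bar between 0.2295 and 0.2895 m and height (world z) of plug between 0.006 and 0.015 m and contact force between the fingers and plug below 0.1 N and (horizontal distance between jar and pad_a below 0.012 m or horizontal distance between jar and pad_b below 0.012 m or horizontal distance between jar and pad_c below 0.012 m or horizontal distance between jar and pad_d below 0.012 m) and horizontal distance between jar and yellow_bar between 0.3245 and 0.3845 m and height (world z) of jar between 0.006 and 0.015 m and contact force between the fingers and jar below 0.1 N); the robot touches nothing.
It fails at once if the bronze disc is moved by more than 15 mm (distance of disc from where it was at the start of the episode above 0.015 m).
It fails at once if one of the four items is tipped over (by more than 0.6 rad) (angle between any of jar_lid, cap, plug, jar's own z axis and vertical above 0.6 rad).
It fails at once if one of the four items is dropped (falls free of the fingers faster than 0.6 m/s, a fall of about 20 mm) ((linear speed of jar_lid above 0.6 m/s and contact force between the fingers and jar_lid below 0.05 N) or (linear speed of cap above 0.6 m/s and contact force between the fingers and cap below 0.05 N) or (linear speed of plug above 0.6 m/s and contact force between the fingers and plug below 0.05 N) or (linear speed of jar above 0.6 m/s and contact force between the fingers and jar below 0.05 N)).
It also fails if it takes over 96 s, if anything falls off the work surface, if the arm or the gripper's body presses on something with over 40 N, if the wrist force passes 120 N, or if a joint passes its speed limit or range.

### The arm

A 7-joint arm with a two-finger parallel gripper is mounted at the origin on a cart in front of the work surface, level with it; the furniture and walls round the work are solid. World frame = base frame: x ahead of the robot, y to its left, z up, the work surface at z = 0. Lengths are in m, angles in rad, forces in N, time in s.
With the tool pointing down it reaches from about 0.35 to 0.9 m from the base axis. Payload 8.1 kg.
Tool frame: the origin (TCP) lies at the very end of the fingers, on their centre line; the grasp point (between the pads) lies 19 mm behind it; z points along the fingers, y is the line along which they close (so a half turn about z gives the same grasp; the last joint's range is limited). The gripper opens to 92 mm and grips with 3 to 60 N. Pads are 19 mm wide; open, the fingers measure 130 mm over their backs; the gripper's body (75 mm by 190 mm) begins 47 mm behind the grasp point.
Start: joints at [1.138, 0.434, 0.025, 1.573, -0.012, 1.134, -0.075], TCP at [0.202, -0.591, 0.227] pointing down, gripper open.
Joint ranges: [-2.62, 2.62], [-0.44, 2.09], [-1.27, 1.32], [0.08, 2.57], [-1.32, 4.46], [0.12, 2], [-2.74, 2.74]. Speed limits (rad/s): [2.22, 2.22, 3.01, 3.01, 3.14, 3.14, 3.14].

### API

Orientations are given as a rotation vector (axis times angle).
In Python, from cell import readout, cams, job gives the robot as it stands.
- The arm moves only by the tool drive_tool, never from a script. Its argument "commands" is a list of rows, each a list of 3 entries, a list of its own where there are three numbers: the turn, a rotation vector about the tool's x, y, z in rad, then the shift along the tool's x, y, z in cm, then the gripper's target within -1 to 1 (fully open at 1, half-way at 0, shut at -1). A call has 1 to 20 rows; each row is the pose to reach, as a shift and turn from the pose commanded when the call began, along the tool's axes at that moment; what a row does not reach only later rows make up. A row lasts 1/12 s, in which the tool goes at most 41.7 mm and 7.16 degrees, less where a joint would pass 70% of its speed; a pose out of reach is approached as far as the arm can. A call with a gripper value outside its range is refused whole. The fingers move at their own pace and stop on an object; "newtons" is the grip in N (left out, the last holds). Time passes only in rows, so rows that repeat a pose let the fingers close. It gives the time, the measured TCP pose, the force, the opening and the grip force at its end, in the units of the state.
- readout.observe(): the state, without advancing time (a new reading comes with each control period).
- cams.get_image(name): name is "scene" or "top"; returns the picture (480x640x3 uint8, blue, green, red); there is no depth.
- cams.camera_info(name): a dict with "camera_matrix" (3x3 intrinsics, pixels), "R" (3x3) and "t" (3): a world point X has camera coordinates R X + t. Camera axes: x right, y down, z forward; pixel columns grow to the right and rows downward; lengths in m; the calibration is good to about 2 mm. A picture is of the moment at which its call begins. camera_info takes no time and is no camera call.
- job.sign_off(): hands the job in; it is judged then, once.
The state is a dict: "clock": time; "joints": joint angles; "dq": joint speeds; "joint_efforts": joint torques, N m; "position": TCP position; "ee_rot": TCP orientation; "force": force on the tool from outside, world axes, zero at the start; "ft_torque": the same for the moment, N m; "width": opening from 0.0 (shut) to 1.0 (fully open); "gripper_force": force on a finger pad.
Only numpy, scipy, OpenCV 4.12 (cv2) and the standard library are available. Lean on these libraries where they do the work, as an engineer would, in place of code of your own. Each camera call takes 0.05 s, during which the arm holds its last target. There are 200 camera calls.

## Working session

There is one attempt and no reset: what is moved stays moved. The work goes in short steps, Python scripts to look and compute and a tool call to move; the robot and the scene stay as the last step left them, time stands still between calls to the robot, and variables do not carry over. Pictures are saved under pics/ and viewed, at most 14 in all, crops included, and the job is handed in when it is done.

Besides the shell and the picture viewer there is one more tool, called as a command line: name --argument value ..., lists and objects as JSON in quotes. drive_tool: Moves the arm, as the interface text tells. Its arguments: {"type":"object","properties":{"commands":{"type":"array"},"newtons":{"type":"number"}},"required":["commands"]}

```bash
ls; mkdir -p pics
python3 - <<'E'
from cell import readout,cams
import cv2
print(readout.observe())
for n in("scene","top"):
    cv2.imwrite(f"pics/{n}0.png",cams.get_image(n)); i=cams.camera_info(n); print(n,i["camera_matrix"],i["R"],i["t"])
E
```

```text
pics
{'clock': 0.0, 'joints': array([ 1.13841111,  0.43519695,  0.02494654,  1.57406061, -0.01159169,
        1.13404182, -0.07510812]), 'dq': array([-0.00126315,  0.00087448, -0.00120323,  0.00121843, -0.00062267,
        0.0007801 , -0.00024786]), 'joint_efforts': array([-2.00026861e-04, -6.67843366e+01,  9.84950624e-01, -3.14462149e+01,
       -6.05840608e-02,  4.27591510e-02,  1.16046112e-04]), 'position': array([ 0.20219337, -0.59085319,  0.22597497]), 'ee_rot': array([-3.09750117e+00, -5.15355384e-01,  6.13982816e-04]), 'force': array([ 0.28356459, -0.19349965,  0.55050823]), 'ft_torque': array([0.03475886, 0.03907097, 0.04574829]), 'gripper_force': 0.0, 'width': 1.002314524367265}
scene [[468.79073592   0.         326.66848433]
 [  0.         468.79073592 247.0082772 ]
 [  0.           0.           1.        ]] [[-0.61622223 -0.78742921  0.0150135 ]
 [-0.3418095   0.25022021 -0.90584552]
 [ 0.70953254 -0.56333391 -0.42334204]] [0.43857064 0.20659001 0.73120581]
top [[589.06878571   0.         323.18662275]
 [  0.         589.06878571 236.37647996]
 [  0.           0.           1.        ]] [[-0.01663475 -0.99984178 -0.00630029]
 [-0.99937585  0.01682274 -0.03106284]
 [ 0.03116392  0.00577964 -0.99949758]] [0.13021595 0.51796833 1.24547168]
```

View pics/top0.png

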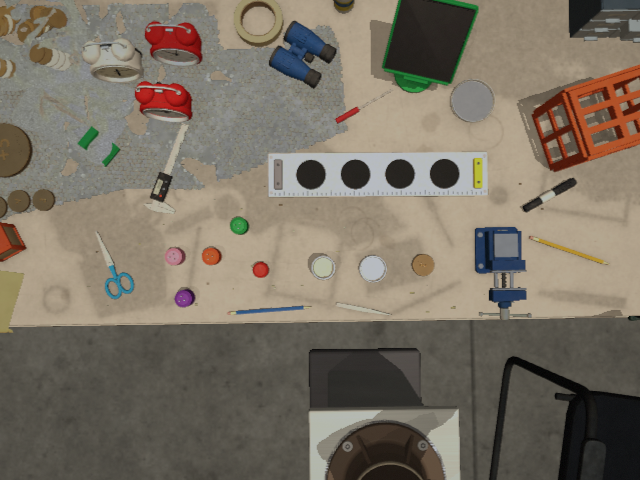

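View pics/scene0.png

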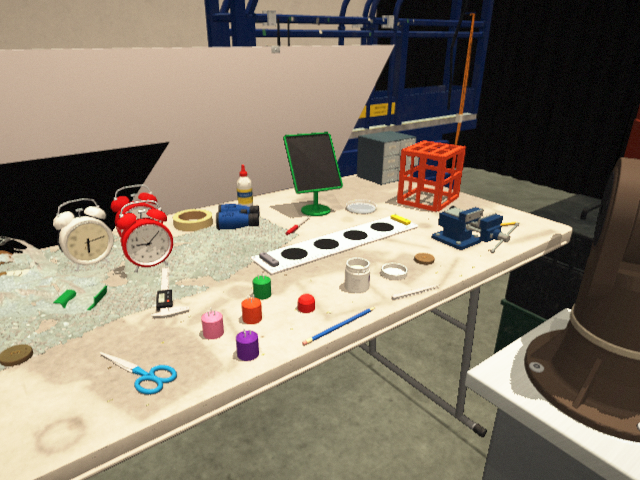

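The items sit in one row in the top view:

| Item | Top view px | Scene view px |
|---|---|---|
| Plug | (211,256) | (252,310) |
| Cap | (261,269) | (306,302) |
| Jar | (321,266) | (357,275) |
| Lid | (372,268) | (394,271) |
| Bronze disc | (423,265) | (424,258) |

- **Strip:** the pads are at x = 311, 355, 400 and 444 on row 173. The yellow bar is on the right at (478,173).
- **Plug candidates:** green (239,226), pink (175,256), purple (185,298) and orange-red (211,256). Only the orange-red one fits.
- **Lid candidates:** (372,268) is in the row. The larger grey-white round at (472,100) is too big.

I'll measure these and confirm in one crop.

```bash
cat > h.py <<'E'
import cv2,numpy as np
from cell import cams,readout
def ray(n,px,z):
    i=cams.camera_info(n);R=np.array(i["R"]);t=np.array(i["t"])
    c=-R.T@t; d=R.T@np.linalg.solve(np.array(i["camera_matrix"]),[px[0],px[1],1.])
    return c+d*(z-c[2])/d[2]
def blob(mask,x,y,r):
    """centre of min enclosing circle + area of the biggest contour in a window"""
    m=np.zeros_like(mask); m[y-r:y+r,x-r:x+r]=mask[y-r:y+r,x-r:x+r]
    c=max(cv2.findContours(m,cv2.RETR_EXTERNAL,cv2.CHAIN_APPROX_NONE)[0],key=cv2.contourArea)
    (a,b),rad=cv2.minEnclosingCircle(c); M=cv2.moments(c)
    return (M['m10']/M['m00'],M['m01']/M['m00']),(a,b),rad
def masks(im):
    h=cv2.cvtColor(im,cv2.COLOR_BGR2HSV);H,S,V=cv2.split(h)
    u=lambda b:b.astype(np.uint8)*255
    return dict(red=u(((H<14)|(H>172))&(S>150)&(V>60)),white=u((S<50)&(V>130)),black=u(V<70),yellow=u((H>22)&(H<35)&(S>150)&(V>90)))
E
python3 - <<'E'
from h import *
im=cv2.imread("pics/top0.png");k=masks(im)
for n,m,x,y,r,z in [("plug","red",211,256,16,.04),("cap","red",261,269,16,.028),("jar","white",321,266,22,.058),("lid","white",372,268,22,.014),
  ("p1","black",311,173,20,.01),("p2","black",355,173,20,.01),("p3","black",400,173,20,.01),("p4","black",444,173,20,.01),("yel","yellow",478,173,20,.012),("discN","white",472,100,30,.01)]:
    c,e,rad=blob(k[m],x,y,r); p=ray("top",c,z); s=ray("top",(e[0]+rad,e[1]),z); q=ray("top",(e[0]-rad,e[1]),z)
    print(n,np.round(c,1),np.round(e,1),np.round(p,4),ray("top",e,z).round(4)[:2],"dia",round(np.linalg.norm(s-q),4))
print(ray("top",(423,265),.01))
s=cv2.imread("pics/scene0.png")
a=cv2.resize(s[240:370,190:450],(800,400),interpolation=cv2.INTER_CUBIC)
b=cv2.resize(im[215:315,160:450],(580,200),interpolation=cv2.INTER_CUBIC)
o=np.zeros((600,800,3),np.uint8);o[:400]=a;o[400:,:580]=b;cv2.imwrite("pics/crop1.png",o)
E
```

```text
plug [211.1 255.9] [211.  256.5] [0.4824 0.3547 0.04  ] [0.4812 0.3548] dia 0.0388
cap [260.2 269.4] [260.3 269.5] [0.4526 0.2543 0.028 ] [0.4524 0.2541] dia 0.0327
jar [322.9 267.3] [322.8 267.3] [0.4555 0.123  0.058 ] [0.4554 0.1231] dia 0.0508
lid [372.7 268.7] [372.7 268.7] [0.4497 0.018  0.014 ] [0.4498 0.0179] dia 0.0598
p1 [310.5 174.1] [310.3 174. ] [0.6534 0.1464 0.01  ] [0.6536 0.1467] dia 0.0608
p2 [354.9 173.7] [354.8 173.7] [0.6526 0.0517 0.01  ] [0.6525 0.0518] dia 0.0611
p3 [399.4 173.6] [399.5 173.5] [ 0.6512 -0.0431  0.01  ] [ 0.6513 -0.0433] dia 0.0609
p4 [444.  173.3] [444.  173.2] [ 0.6502 -0.1381  0.01  ] [ 0.6503 -0.138 ] dia 0.0611
yel [477.5 172.6] [477.5 172.5] [ 0.6502 -0.2088  0.012 ] [ 0.6503 -0.2088] dia 0.0625
discN [472.4 100.9] [472.9  99.8] [ 0.8045 -0.2023  0.01  ] [ 0.8068 -0.2033] dia 0.0947
[ 0.45574486 -0.0891041   0.01      ]
```

View pics/crop1.png

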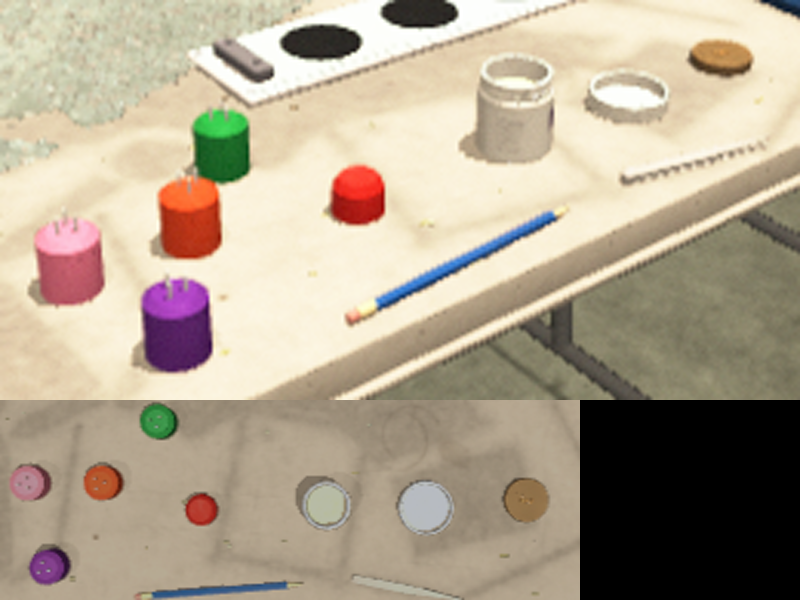

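The crop confirms the choices: the orange-red plug with steel pins is at the left, between the pink and green ones. The plain red cap, the open jar, the upside-down lid and the bronze disc follow to its right. I'll go above the lid first.

drive_tool --commands '[[[0,0,-1.241],[43.1,-49.6,0],1],[[0,0,-1.241],[43.1,-49.6,0],1],[[0,0,-1.241],[43.1,-49.6,0],1],[[0,0,-1.241],[43.1,-49.6,0],1],[[0,0,-1.241],[43.1,-49.6,0],1],[[0,0,-1.241],[43.1,-49.6,0],1],[[0,0,-1.241],[43.1,-49.6,0],1],[[0,0,-1.241],[43.1,-49.6,0],1],[[0,0,-1.241],[43.1,-49.6,0],1],[[0,0,-1.241],[43.1,-49.6,0],1],[[0,0,-1.241],[43.1,-49.6,0],1],[[0,0,-1.241],[43.1,-49.6,0],1],[[0,0,-1.241],[43.1,-49.6,0],1],[[0,0,-1.241],[43.1,-49.6,0],1],[[0,0,-1.241],[43.1,-49.6,0],1],[[0,0,-1.241],[43.1,-49.6,0],1],[[0,0,-1.241],[43.1,-49.6,0],1],[[0,0,-1.241],[43.1,-49.6,0],1],[[0,0,-1.241],[43.1,-49.6,0],1],[[0,0,-1.241],[43.1,-49.6,0],1]]' --newtons 15

```text
clock: 1.77
position: [0.4491, 0.0162, 0.2264]
ee_rot: [-2.223, -2.219, 0.002]
force: [0.1, 0.5, -0.4]
width: 1.002
gripper_force: 0.0
```

drive_tool --commands '[[[0,0,0],[0.2,0.05,17],1],[[0,0,0],[0.2,0.05,17],1],[[0,0,0],[0.2,0.05,17],1],[[0,0,0],[0.2,0.05,17],1],[[0,0,0],[0.2,0.05,17],1],[[0,0,0],[0.2,0.05,19],1],[[0,0,0],[0.2,0.05,20.5],1],[[0,0,0],[0.2,0.05,21.5],1],[[0,0,0],[0.2,0.05,22.0],1],[[0,0,0],[0.2,0.05,22.2],1],[[0,0,0],[0.2,0.05,22.2],1],[[0,0,0],[0.2,0.05,22.2],-1],[[0,0,0],[0.2,0.05,22.2],-1],[[0,0,0],[0.2,0.05,22.2],-1],[[0,0,0],[0.2,0.05,22.2],-1],[[0,0,0],[0.2,0.05,22.2],-1],[[0,0,0],[0.2,0.05,22.2],-1],[[0,0,0],[0.2,0.05,22.2],-1],[[0,0,0],[0.2,0.05,22.2],-1]]'

```text
clock: 3.35
position: [0.4501, 0.0195, 0.0048]
ee_rot: [2.221, 2.221, -0.0]
force: [-0.9, 0.1, 3.7]
width: 0.606
gripper_force: 15.0
```

drive_tool --commands '[[[0,0,0],[0,0,-1],-1],[[0,0,0],[0,0,-3],-1],[[0,0,0],[0,0,-6],-1],[[0,0,0],[0,0,-8],-1],[[0,0,0],[-2,2,-8],-1],[[0,0,0],[-4.5,5.5,-8],-1],[[0,0,0],[-7,9,-8],-1],[[0,0,0],[-9.5,12.5,-8],-1],[[0,0,0],[-12,15.5,-8],-1],[[0,0,0],[-14,18,-8],-1],[[0,0,0],[-15.2,19.5,-8],-1],[[0,0,0],[-15.6,20.0,-8],-1],[[0,0,0],[-15.6,20.0,-6],-1],[[0,0,0],[-15.6,20.0,-4],-1],[[0,0,0],[-15.6,20.0,-2.5],-1],[[0,0,0],[-15.6,20.0,-1.6],-1],[[0,0,0],[-15.6,20.0,-1.3],-1],[[0,0,0],[-15.6,20.0,-1.3],-1]]'

```text
clock: 4.85
position: [0.6494, -0.1359, 0.0176]
ee_rot: [-2.22, -2.221, 0.001]
force: [0.1, -0.1, -0.4]
width: 0.608
gripper_force: 15.0
```

Run:
```python
from h import *
print({k:v for k,v in readout.observe().items() if k in("position","width","gripper_force","force")})
im=cams.get_image("scene"); cv2.imwrite("pics/s1.png",cv2.resize(im[160:360,230:480],(750,600)))
```

```text
{'position': array([ 0.64942516, -0.13590954,  0.01756851]), 'force': array([ 0.09482714, -0.13311133, -0.3959571 ]), 'gripper_force': 14.997071937541477, 'width': 0.6075957032172439}
```

View pics/s1.png

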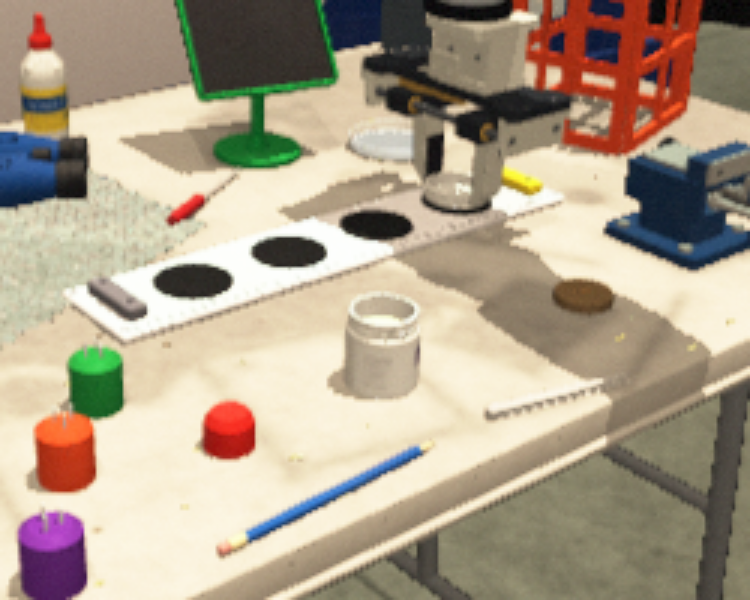

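The picture shows the lid held level just above the right-hand pad at crop (456,195). I'll set it down, release, and move above the cap.

drive_tool --commands '[[[0,0,0],[0,0,0.15],-1],[[0,0,0],[0,0,0.28],-1],[[0,0,0],[0,0,0.33],-1],[[0,0,0],[0,0,0.33],-1]]'

```text
clock: 5.23
position: [0.6504, -0.1366, 0.015]
ee_rot: [2.221, 2.221, 0.001]
force: [-0.5, -0.7, 1.3]
width: 0.605
gripper_force: 15.0
```

drive_tool --commands '[[[0,0,0],[0,0,0],0.5],[[0,0,0],[0,0,0],1],[[0,0,0],[0,0,0],1],[[0,0,0],[0,0,0],1],[[0,0,0],[0,0,0],1],[[0,0,0],[0,0,-2],1],[[0,0,0],[0,0,-5],1],[[0,0,0],[0,0,-9],1],[[0,0,0],[0,0,-11],1],[[0,0,0],[39,-19.7,-11],1],[[0,0,0],[39,-19.7,-11],1],[[0,0,0],[39,-19.7,-11],1],[[0,0,0],[39,-19.7,-11],1],[[0,0,0],[39,-19.7,-11],1],[[0,0,0],[39,-19.7,-11],1],[[0,0,0],[39,-19.7,-11],1],[[0,0,0],[39,-19.7,-11],1],[[0,0,0],[39,-19.7,-11],1],[[0,0,0],[39,-19.7,-11],1],[[0,0,0],[39,-19.7,-11],1]]'

```text
clock: 6.9
position: [0.45, 0.2588, 0.1251]
ee_rot: [-2.214, -2.226, -0.003]
force: [0.1, 0.7, -0.6]
width: 1.0
gripper_force: 0.0
```

Run:
```python
from h import *
print(readout.observe()["position"],readout.observe()["joints"].round(2))
im=cams.get_image("top");cv2.imwrite("pics/t2.png",im)
c,e,r=blob(masks(im)["white"],444,173,17);print(c,e,r,ray("top",e,.024))
```

```text
[0.44997148 0.25881082 0.12510122] [-0.18  0.45 -0.59  1.92  0.32  0.87 -0.93]
(443.5, 172.5) (443.5, 172.5) 23.334623336791992 [ 0.64993589 -0.13422634  0.024     ]
```

drive_tool --commands '[[[0,0,0],[0,0,3],1],[[0,0,0],[0,0,6],1],[[0,0,0],[0,0,7.5],1],[[0,0,0],[0,0,7.5],1],[[0,0,0],[0,0,7.5],1]]'

```text
clock: 7.37
position: [0.4528, 0.2531, 0.0492]
ee_rot: [-2.221, -2.221, 0.002]
force: [-0.4, 0.1, 0.0]
width: 1.002
gripper_force: 0.0
```

Run:
```python
from h import *
print(readout.observe()["position"])
a=cv2.imread("pics/t2.png")[120:300,230:500]
cv2.imwrite("pics/t2c.png",cv2.resize(a,(800,533),interpolation=cv2.INTER_CUBIC))
```

```text
[0.45281058 0.25314374 0.04916321]
```

View pics/t2c.png

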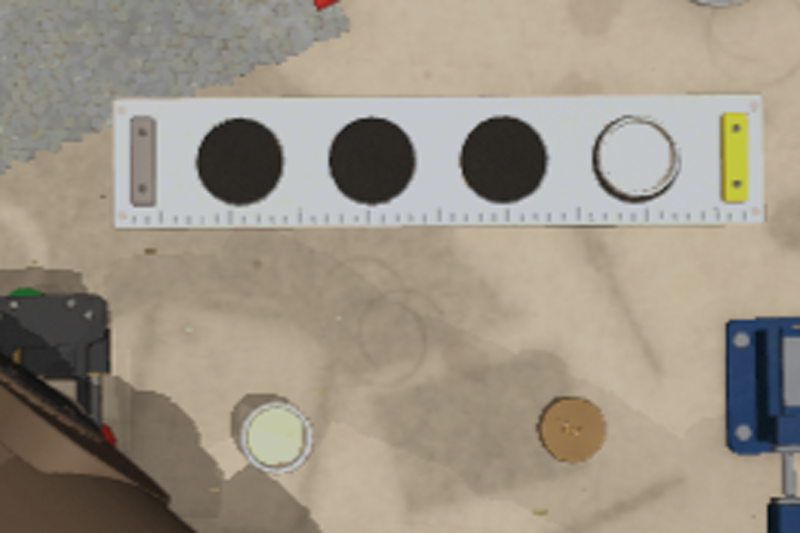

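The lid sits centred on the rightmost pad at crop (636,157), next to the yellow bar. Now I'll grip the cap.

drive_tool --commands '[[[0,0,0],[0.1,0,2],1],[[0,0,0],[0.1,0,3.4],1],[[0,0,0],[0.1,0,4.2],1],[[0,0,0],[0.1,0,4.5],1],[[0,0,0],[0.1,0,4.5],1],[[0,0,0],[0.1,0,4.5],-1],[[0,0,0],[0.1,0,4.5],-1],[[0,0,0],[0.1,0,4.5],-1],[[0,0,0],[0.1,0,4.5],-1],[[0,0,0],[0.1,0,4.5],-1],[[0,0,0],[0.1,0,4.5],-1],[[0,0,0],[0.1,0,4.5],-1],[[0,0,0],[0.1,0,4.5],-1],[[0,0,0],[0.1,0,4.5],-1],[[0,0,0],[0.1,0,4.5],-1]]'

```text
clock: 8.62
position: [0.4531, 0.2544, 0.0044]
ee_rot: [2.222, 2.221, -0.0]
force: [0.9, -0.2, -0.7]
width: 0.35
gripper_force: 15.0
```

drive_tool --commands '[[[0,0,0],[0,0,-1],-1],[[0,0,0],[0,0,-3],-1],[[0,0,0],[0,0,-6],-1],[[0,0,0],[0,0,-9],-1],[[0,0,0],[-2,1.3,-10],-1],[[0,0,0],[-5,3.3,-10],-1],[[0,0,0],[-8,5.3,-10],-1],[[0,0,0],[-11,7.3,-10],-1],[[0,0,0],[-14,9.3,-10],-1],[[0,0,0],[-17,11.3,-10],-1],[[0,0,0],[-20,13.3,-10],-1],[[0,0,0],[-23,15.3,-10],-1],[[0,0,0],[-26,17.3,-10],-1],[[0,0,0],[-28.5,19,-10],-1],[[0,0,0],[-29.75,19.8,-10],-1],[[0,0,0],[-29.75,19.8,-8],-1],[[0,0,0],[-29.75,19.8,-5],-1],[[0,0,0],[-29.75,19.8,-3],-1],[[0,0,0],[-29.75,19.8,-2],-1],[[0,0,0],[-29.75,19.8,-1.6],-1]]'

```text
clock: 10.28
position: [0.6498, -0.0425, 0.0191]
ee_rot: [-2.219, -2.221, 0.003]
force: [-0.3, 0.1, -0.4]
width: 0.351
gripper_force: 15.0
```

drive_tool --commands '[[[0,0,0],[0,0,0.2],-1],[[0,0,0],[0,0,0.35],-1],[[0,0,0],[0,0,0.5],-1],[[0,0,0],[0,0,0.6],-1],[[0,0,0],[0,0,0.6],-1],[[0,0,0],[0,0,0.6],-1]]'

```text
clock: 10.78
position: [0.6513, -0.043, 0.0149]
ee_rot: [2.221, 2.221, 0.001]
force: [-0.4, 0.3, 0.2]
width: 0.348
gripper_force: 15.0
```

drive_tool --commands '[[[0,0,0],[0,0,0.08],-1],[[0,0,0],[0,0,0.08],-1],[[0,0,0],[0,0,0.08],0],[[0,0,0],[0,0,0.08],1],[[0,0,0],[0,0,0.08],1],[[0,0,0],[0,0,0.08],1],[[0,0,0],[0,0,0.08],1],[[0,0,0],[0,0,0.08],1],[[0,0,0],[0,0,-2],1],[[0,0,0],[0,0,-5],1],[[0,0,0],[0,0,-9],1],[[0,0,0],[0,0,-11],1]]'

```text
clock: 11.78
position: [0.6525, -0.0425, 0.1284]
ee_rot: [2.22, 2.22, 0.005]
force: [-0.2, 1.0, 0.8]
width: 0.989
gripper_force: 0.0
```

drive_tool --commands '[[[0,0,0],[39.8,-16.9,0],1],[[0,0,0],[39.8,-16.9,0],1],[[0,0,0],[39.8,-16.9,0],1],[[0,0,0],[39.8,-16.9,0],1],[[0,0,0],[39.8,-16.9,0],1],[[0,0,0],[39.8,-16.9,0],1],[[0,0,0],[39.8,-16.9,0],1],[[0,0,0],[39.8,-16.9,0],1],[[0,0,0],[39.8,-16.9,0],1],[[0,0,0],[39.8,-16.9,0],1],[[0,0,0],[39.8,-16.9,0],1],[[0,0,0],[39.8,-16.9,0],1],[[0,0,0],[39.8,-16.9,3],1],[[0,0,0],[39.8,-16.9,3],1],[[0,0,0],[39.8,-16.9,3],1]]'

```text
clock: 13.03
position: [0.4817, 0.353, 0.0933]
ee_rot: [2.222, 2.22, -0.006]
force: [-0.1, -0.8, 0.9]
width: 0.999
gripper_force: 0.0
```

Run:
```python
from h import *
print(readout.observe()["position"])
im=cams.get_image("scene"); cv2.imwrite("pics/s2.png",cv2.resize(im[160:360,180:480],(800,533)))
im=cams.get_image("top");c,e,r=blob(masks(im)["red"],400,173,25);print(e,r,ray("top",e,.038))
```

```text
[0.48174525 0.35298573 0.09326456]
(399.3571472167969, 172.41429138183594) 8.748117446899414 [ 0.64981357 -0.03956481  0.038     ]
```

View pics/s2.png

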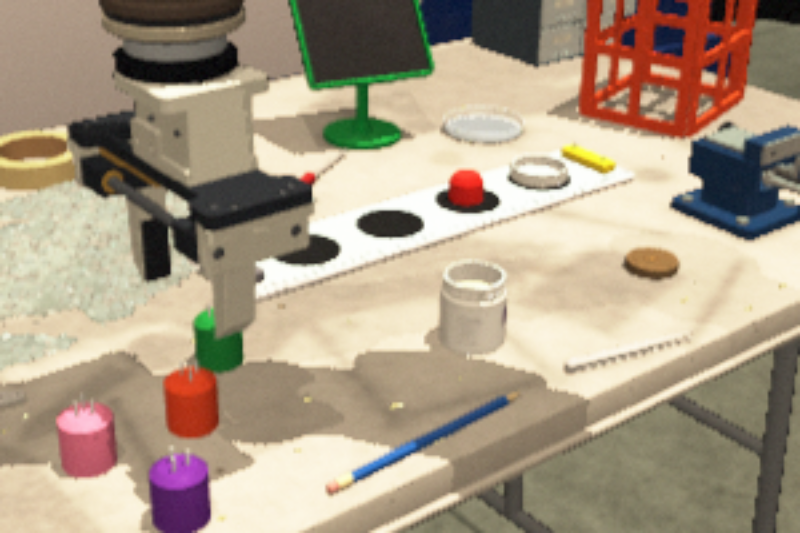

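The cap stands upright on its pad at crop (466,188), and the gripper is over the orange-red plug. I'll descend and grip.

drive_tool --commands '[[[0,0,0],[0.1,0,2],1],[[0,0,0],[0.1,0,4],1],[[0,0,0],[0.1,0,6],1],[[0,0,0],[0.1,0,7.5],1],[[0,0,0],[0.1,0,8.4],1],[[0,0,0],[0.1,0,8.7],1],[[0,0,0],[0.1,0,8.7],1],[[0,0,0],[0.1,0,8.7],-1],[[0,0,0],[0.1,0,8.7],-1],[[0,0,0],[0.1,0,8.7],-1],[[0,0,0],[0.1,0,8.7],-1],[[0,0,0],[0.1,0,8.7],-1],[[0,0,0],[0.1,0,8.7],-1],[[0,0,0],[0.1,0,8.7],-1],[[0,0,0],[0.1,0,8.7],-1],[[0,0,0],[0.1,0,8.7],-1],[[0,0,0],[0.1,0,8.7],-1]]' --newtons 20

```text
clock: 14.55
position: [0.4821, 0.3559, 0.0074]
ee_rot: [2.222, 2.221, -0.0]
force: [0.5, 0.2, 0.5]
width: 0.388
gripper_force: 20.0
```

drive_tool --commands '[[[0,0,0],[0,0,-1],-1],[[0,0,0],[0,0,-3],-1],[[0,0,0],[0,0,-6],-1],[[0,0,0],[0,0,-9],-1],[[0,0,0],[0,0,-11],-1],[[0,0,0],[-3,1.7,-11],-1],[[0,0,0],[-6,3.4,-11],-1],[[0,0,0],[-9,5.1,-11],-1],[[0,0,0],[-12,6.8,-11],-1],[[0,0,0],[-15,8.5,-11],-1],[[0,0,0],[-18,10.2,-11],-1],[[0,0,0],[-21,11.9,-11],-1],[[0,0,0],[-24,13.6,-11],-1],[[0,0,0],[-27,15.3,-11],-1],[[0,0,0],[-29.3,16.5,-11],-1],[[0,0,0],[-30.2,17.05,-11],-1],[[0,0,0],[-30.2,17.05,-9],-1],[[0,0,0],[-30.2,17.05,-6],-1],[[0,0,0],[-30.2,17.05,-3.5],-1],[[0,0,0],[-30.2,17.05,-2],-1]]'

```text
clock: 16.22
position: [0.651, 0.0543, 0.0253]
ee_rot: [-2.219, -2.22, 0.003]
force: [-0.2, -0.2, 0.3]
width: 0.389
gripper_force: 20.0
```

drive_tool --commands '[[[0,0,0],[0,0,0.3],-1],[[0,0,0],[0,0,0.6],-1],[[0,0,0],[0,0,0.8],-1],[[0,0,0],[0,0,0.95],-1],[[0,0,0],[0,0,0.95],-1],[[0,0,0],[0,0,0.95],-1]]'

```text
clock: 16.72
position: [0.6531, 0.0541, 0.0189]
ee_rot: [2.221, 2.221, 0.002]
force: [0.4, 0.3, -0.2]
width: 0.388
gripper_force: 20.0
```

drive_tool --commands '[[[0,0,0],[0,0,0.1],-1],[[0,0,0],[0,0,0.18],-1],[[0,0,0],[0,0,0.18],-1],[[0,0,0],[0,0,0.18],0],[[0,0,0],[0,0,0.18],1],[[0,0,0],[0,0,0.18],1],[[0,0,0],[0,0,0.18],1],[[0,0,0],[0,0,0.18],1],[[0,0,0],[0,0,0.18],1],[[0,0,0],[0,0,-2],1],[[0,0,0],[0,0,-5],1],[[0,0,0],[0,0,-9],1],[[0,0,0],[0,0,-11],1]]'

```text
clock: 17.8
position: [0.6539, 0.0547, 0.132]
ee_rot: [2.22, 2.22, 0.005]
force: [1.4, 1.0, 0.9]
width: 0.995
gripper_force: 0.0
```

drive_tool --commands '[[[0,0,0],[6.9,-19.75,0],1],[[0,0,0],[6.9,-19.75,0],1],[[0,0,0],[6.9,-19.75,0],1],[[0,0,0],[6.9,-19.75,0],1],[[0,0,0],[6.9,-19.75,0],1],[[0,0,0],[6.9,-19.75,0],1],[[0,0,0],[6.9,-19.75,0],1],[[0,0,0],[6.9,-19.75,3],1],[[0,0,0],[6.9,-19.75,3],1],[[0,0,0],[6.9,-19.75,3],1]]'

```text
clock: 18.63
position: [0.4551, 0.1223, 0.0973]
ee_rot: [-2.221, -2.22, 0.003]
force: [-0.6, 0.1, 1.0]
width: 1.002
gripper_force: 0.0
```

Run:
```python
from h import *
print(readout.observe()["position"])
im=cams.get_image("scene"); cv2.imwrite("pics/s3.png",cv2.resize(im[160:360,180:480],(800,533)))
```

```text
[0.45514982 0.12231767 0.09725658]
```

View pics/s3.png

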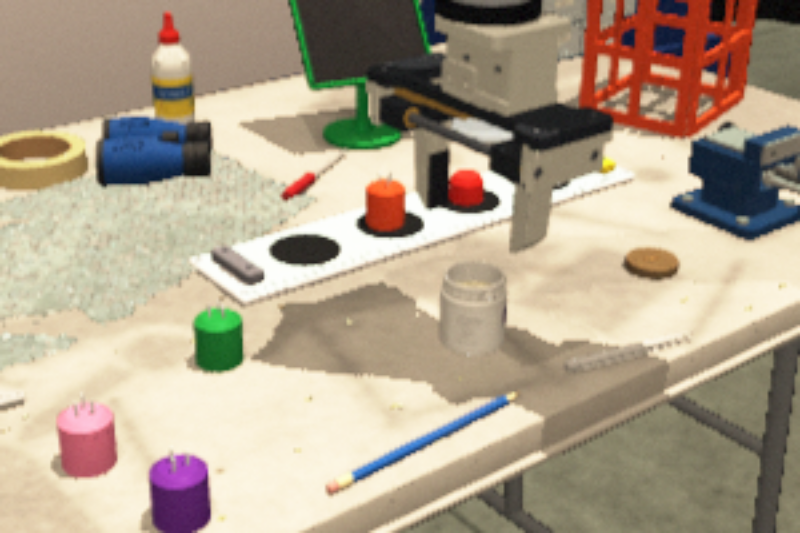

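The plug stands upright on its pad at crop (386,208). The fingers are either side of the jar, so I'll grip it now.

drive_tool --commands '[[[0,0,0],[0.1,0,2],1],[[0,0,0],[0.1,0,4],1],[[0,0,0],[0.1,0,6],1],[[0,0,0],[0.1,0,7.5],1],[[0,0,0],[0.1,0,8.3],1],[[0,0,0],[0.1,0,8.5],1],[[0,0,0],[0.1,0,8.5],1],[[0,0,0],[0.1,0,8.5],-1],[[0,0,0],[0.1,0,8.5],-1],[[0,0,0],[0.1,0,8.5],-1],[[0,0,0],[0.1,0,8.5],-1],[[0,0,0],[0.1,0,8.5],-1],[[0,0,0],[0.1,0,8.5],-1],[[0,0,0],[0.1,0,8.5],-1],[[0,0,0],[0.1,0,8.5],-1]]'

```text
clock: 19.93
position: [0.455, 0.124, 0.013]
ee_rot: [2.221, 2.221, -0.0]
force: [-0.6, -0.7, 3.4]
width: 0.55
gripper_force: 20.0
```

drive_tool --commands '[[[0,0,0],[0,0,-1],-1],[[0,0,0],[0,0,-3],-1],[[0,0,0],[0,0,-6],-1],[[0,0,0],[0,0,-8],-1],[[0,0,0],[0.3,2,-9],-1],[[0,0,0],[0.6,5,-9],-1],[[0,0,0],[0.9,8,-9],-1],[[0,0,0],[1.3,11,-9],-1],[[0,0,0],[1.7,14,-9],-1],[[0,0,0],[2,17,-9],-1],[[0,0,0],[2.2,19,-9],-1],[[0,0,0],[2.3,19.8,-9],-1],[[0,0,0],[2.3,19.8,-7],-1],[[0,0,0],[2.3,19.8,-5],-1],[[0,0,0],[2.3,19.8,-3],-1],[[0,0,0],[2.3,19.8,-2],-1],[[0,0,0],[2.3,19.8,-1.5],-1],[[0,0,0],[2.3,19.8,-1.5],-1]]'

```text
clock: 21.43
position: [0.6521, 0.1468, 0.0273]
ee_rot: [-2.22, -2.221, 0.003]
force: [-0.2, 0.7, -1.1]
width: 0.551
gripper_force: 20.0
```

drive_tool --commands '[[[0,0,0],[0,0,0.15],-1],[[0,0,0],[0,0,0.3],-1],[[0,0,0],[0,0,0.4],-1],[[0,0,0],[0,0,0.45],-1],[[0,0,0],[0,0,0.45],-1],[[0,0,0],[0,0,0.45],-1]]'

```text
clock: 21.93
position: [0.6532, 0.147, 0.0237]
ee_rot: [2.221, 2.221, 0.0]
force: [0.3, 0.8, -1.9]
width: 0.552
gripper_force: 20.0
```

Next I'll lower the last millimetre, release, rise and back away.

drive_tool --commands '[[[0,0,0],[0,0,0.08],-1],[[0,0,0],[0,0,0.12],-1],[[0,0,0],[0,0,0.12],-1],[[0,0,0],[0,0,0.12],0.3],[[0,0,0],[0,0,0.12],1],[[0,0,0],[0,0,0.12],1],[[0,0,0],[0,0,0.12],1],[[0,0,0],[0,0,0.12],1],[[0,0,0],[0,0,-2],1],[[0,0,0],[0,0,-5],1],[[0,0,0],[0,0,-9],1],[[0,0,0],[0,0,-13],1],[[0,0,0],[0,0,-15],1]]'

```text
clock: 23.02
position: [0.6546, 0.1481, 0.1786]
ee_rot: [2.22, 2.22, 0.008]
force: [0.7, 2.0, -0.2]
width: 0.998
gripper_force: 0.0
```

drive_tool --commands '[[[0,0,0],[22,-20,0],1],[[0,0,0],[22,-20,0],1],[[0,0,0],[22,-20,0],1],[[0,0,0],[22,-20,0],1],[[0,0,0],[22,-20,0],1],[[0,0,0],[22,-20,0],1],[[0,0,0],[22,-20,0],1],[[0,0,0],[22,-20,0],1],[[0,0,0],[22,-20,0],1],[[0,0,0],[22,-20,0],1],[[0,0,0],[22,-20,0],1],[[0,0,0],[22,-20,0],1]]'

```text
clock: 24.02
position: [0.4544, 0.3656, 0.1732]
ee_rot: [2.224, 2.218, -0.001]
force: [0.3, 0.3, -0.0]
width: 1.001
gripper_force: 0.0
```

Run:
```python
from h import *
print(readout.observe()["position"])
t=cams.get_image("top");s=cams.get_image("scene");k=masks(t)
for n,x,y,z in(("cap",400,171,.038),("plug",355,170,.05)):
    c,e,r=blob(k["red"],x,y,22);print(n,e,r,ray("top",e,z).round(4))
o=np.zeros((600,800,3),np.uint8);o[:270]=cv2.resize(t[140:205,270:490],(800,270),interpolation=cv2.INTER_CUBIC)
o[270:,:]=cv2.resize(s[170:290,230:480],(800,330),interpolation=cv2.INTER_CUBIC);cv2.imwrite("pics/end.png",o)
```

```text
[0.45436801 0.36558241 0.17315293]
cap (399.5, 172.5) 8.746527671813965 [ 0.6496 -0.0399  0.038 ]
plug (353.3863525390625, 171.72727966308594) 9.871835708618164 [0.6512 0.0567 0.05  ]
```

View pics/end.png

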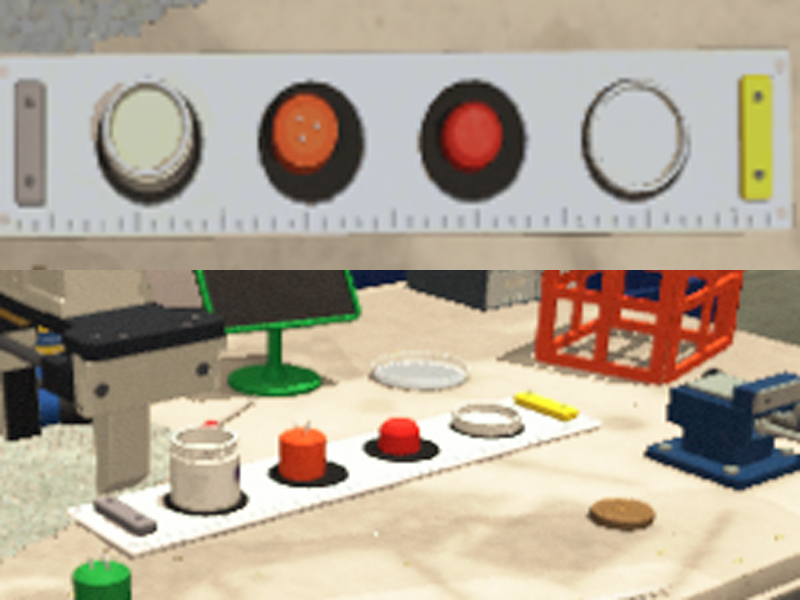

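All four stand upright on their pads in order: lid beside the yellow bar, then cap, plug and jar. The largest offset I measured is about 5 mm for the plug, the disc looks untouched, and the arm is clear, so I'm handing in.

```bash
python3 -c "
from cell import job
print(job.sign_off())"
```

```text
the job is handed in; nothing more can be done
None
```

I handed the job in at about 24 s: lid (next to the yellow bar), cap, plug and jar stand upright on their pads in that order, cap and plug measured about 3 and 5 mm off centre, lid and jar centred by eye, disc untouched; sign-off returned no verdict.

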